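Reset a ratchet recipe stand and set it to its second notch

ROBOT

A 6-joint arm with a two-finger parallel gripper is mounted at the origin on a cart in front of the work surface, level with it; the furniture and walls round the work are solid. World frame = base frame: x ahead of the robot, y to its left, z up, the work surface at z = 0. Lengths are in m, angles in rad, forces in N, time in s.
With the tool pointing down it reaches from about 0.375 to 0.925 m from the base axis. Payload 5.7 kg.
Tool frame: the origin (TCP) lies midway between the tips of the shut fingers; the grasp point (between the pads) lies 19 mm behind it; z points along the fingers, y is the line along which they close (so a half turn about z gives the same grasp; the last joint's range is limited). The gripper opens to 88 mm and grips with 3 to 60 N. Pads are 20 mm wide; open, the fingers measure 115 mm over their backs; the gripper's body (75 mm by 178 mm) begins 61 mm behind the grasp point.
Start: joints at [-1.339, 0.359, 1.51, -0, 1.272, -0.115], TCP at [0.204, -0.564, 0.223] pointing down, gripper open.
Joint ranges: [-2.97, 2.97], [-1.01, 2.36], [0.21, 2.38], [-0.96, 4.11], [0.2, 2.71], [-2.98, 2.98]. Speed limits (rad/s): [2.39, 2.39, 3.14, 3.14, 3.14, 3.14].

INTERFACE

Orientations are given as a unit quaternion [x, y, z, w].
In Python, from bench import move_ptp, servo_line, goto_joints, move_gripper, sleep, inverse_kinematics, capture, PlanningError, close_job, spot_in, silhouettes, current_clock, current_joint_pos, current_qvel, current_joint_torque, current_position, current_orientation, current_force, current_torque, current_finger_gap, current_grip_force gives the robot as it stands. Calls block until the motion is done:
- move_ptp(position, orientation): joint-space move of the TCP to a pose.
- servo_line(position, orientation=None, rate=0.15, contact_N=None): straight line of the TCP; orientation=None keeps the orientation; rate is the mean speed in m/s. With contact_N (N) it stops when the force on the tool has changed by that much, and returns True; else False.
- goto_joints(angles): joint-space move.
- move_gripper(opening): finger opening in m; the grip force is fixed at half the most; returns when the fingers have stopped.
- sleep(seconds).
- inverse_kinematics(position, orientation): joint angles nearest the present ones, or None.
- capture(name): name is "scene" or "top"; returns a dict with "image" (384x512x3 uint8, blue, green, red), "range_z" (384x512 float32, m along the optical axis (not along the pixel's ray), 0 where there is no reading), "intrinsics" (3x3 intrinsics, pixels), "R" (3x3) and "t" (3): a world point X has camera coordinates R X + t. Camera axes: x right, y down, z forward; pixel columns grow to the right and rows downward; lengths in m; the calibration is good to about 2 mm. A picture is of the moment at which its call begins.
A pose or a line that the arm cannot do raises PlanningError and nothing moves.
- close_job(): hands the job in; it is judged then, once.
Trained networks look in the newest picture that a camera, given by its name, has taken for a name from the list of things; names that differ only in an ending like _2 or _b are one class to them, and where a whole thing is asked for, a point or a joint stands for the part that bears it (a point fixed in the world has none). Each returns a list of dicts, best first, with "conf" (0 to 1); they miss things now and then, are a little off and sometimes report something else, mostly with a low value. They report only what shows in the picture. A call takes as long as a camera call.
- spot_in(camera, query): "xy" ([column, row] in pixels, amid what is visible of it).
- silhouettes(camera, query): "region" (384x512 bool, what is visible of it) and "xy" ([column, row] in pixels, amid what is visible of it).
Readings, each from a call of its own:
- current_clock(): time.
- current_joint_pos(): joint angles.
- current_qvel(): joint speeds.
- current_joint_torque(): joint torques, N m.
- current_position(): TCP position.
- current_orientation(): TCP orientation.
- current_force(): force on the tool from outside, world axes, zero at the start.
- current_torque(): the same for the moment, N m.
- current_finger_gap(): finger opening in m.
- current_grip_force(): force on a finger pad.
Only numpy, scipy, OpenCV 4.12 (cv2) and the standard library are available. Lean on these libraries where they do the work, as an engineer would, in place of code of your own. Each camera call takes 0.05 s, during which the arm holds its last target. There are 200 camera calls.

TASK

The recipe stand on the worktop is propped too steeply. Take its board by the round bar and lift it past the top notch until the pawl lets go, let it right down flat so that the pawl sets itself again, then raise it and leave it resting in the second notch up from flat. Never let the board drop, do not force it against its stops or its pawl, and leave the things around it where they are.

Things in the scene. Friction and masses are not known exactly. Their poses are not given: they have to be found in the camera images.
- recipe_stand: The wooden recipe stand, screwed down: a low pale wood frame 195 mm deep, 236 mm wide, with a hinged board on it and a toothed steel quadrant at its right (-y) side. Origin: on the worktop, straight below the middle of the hinge axis. x points from the hinge to the back of the stand, z up. The hinge axis runs along y, 50 mm above the origin.
- board: The board, 260 mm wide, 12 mm thick, hinged at its front edge, 0.55 to 0.95 kg; near level, its weight felt at the bar is 3 to 5 N. Let go, it falls until the pawl catches. Origin: middle of the hinge axis; x points along the board to its bar, z out of its upper face. A ledge for the book, 20 mm high, crosses it at the hinge.
- bar (a point): Middle of the round wooden bar at the board's free edge: 16 mm thick, along the board's y, its axis 195 mm from the hinge axis. Between bar and panel is an open hand slot, 130 mm wide (y), 47 mm along x; fingers can close on the bar from above, along x, and the bar turns between them as the board tilts.
- board_tilt (a joint): Tilt of the board in rad: 0 flat (stop; bar 50 mm above the worktop), growing as the bar rises toward the robot; upper stop at 1.29. The pawl can hold it in five notches: the lowest at 0.19 to 0.27, second 0.39 to 0.48, third 0.58 to 0.67, then two more, 0.15 to 0.18 apart. The exact tilts differ from start to start. It starts in the fourth.
- pawl_swing (a joint): Swing of the pawl in rad: 0 in, engaging the teeth (to 0.05 at rest in a notch, to 0.17 over a tooth); 0.36 swung out: it passes all teeth. A toggle spring keeps it in or out. Above the fifth notch, at a tilt of 1.09 to 1.2, a lobe of the quadrant flips it out; near flat a ramp on the base meets it at about 0.32 and flips it in by 0.08. Either takes 5 to 10 N at the bar.
- pawl: The pawl, a dark steel link 35 mm long at the right (-y) edge of the board, pivoted 88 mm along the board's x; a small roller at its tip runs on the quadrant's teeth. Origin: middle of the hinge axis, turning with board and pawl. Pressed down at the bar with F newtons in a notch, it bears about 2.4 F plus 10 N.
- guide: Plain steel arc at the left (+y) side of the stand, with a rubber-faced lug at either end: the board's stops, met by a stud 88 mm from the hinge. F newtons too much at the bar load a lug with about 2.2 F. Origin: middle of the hinge axis, axes as recipe_stand.
- egg_timer: Kitchen timer, red foot and white dial, 64 mm wide, 55 mm high, to the left of the stand; a bystander. Origin: centre of its underside.
- mug: White mug with dark dots, 82 mm wide, 91 mm high, front left of the stand; a bystander. Origin: centre of its underside.
- pepper_jar: Spice jar with red cap, 45 mm wide, 106 mm high, right of the stand; a bystander. Origin: centre of its underside.

How it is judged:
By the outcome, as a careful person would: the job done as asked, in the order asked, and still so for the second after the job is handed in, with the robot touching nothing.
It also fails if it takes over 54 s, if anything falls off the work surface, if the arm or the gripper's body presses on something with over 40 N, if the wrist force passes 120 N, or if a joint passes its speed limit or range.

## Working session

There is one attempt and no reset: what is moved stays moved. The work goes in short steps, each a Python script; the robot and the scene stay as the last script left them, time stands still between calls to the robot, and variables do not carry over. Pictures are saved under pics/ and viewed, at most 10 in all, crops included, and the job is handed in when it is done.

```bash
ls; mkdir -p pics; cat > h.py <<'E'
import numpy as np, cv2
from bench import *
def cloud(c):
    z=c["range_z"]; K=np.array(c["intrinsics"]); v,u=np.mgrid[:384,:512]
    P=np.stack([(u-K[0,2])/K[0,0]*z,(v-K[1,2])/K[1,1]*z,z],-1)
    W=(P-np.array(c["t"]))@np.array(c["R"]); W[z<=0]=np.nan
    return W
E
python3 - <<'E'
from h import *
ims=[]
for n in("scene","top"):
    c=capture(n); W=cloud(c); ims.append(c["image"])
    for q in("recipe_stand","board","bar","pawl","guide","egg_timer","mug","pepper_jar"):
        for r in silhouettes(n,q)[:1]:
            p=W[r["region"]]; p=p[~np.isnan(p[:,0])]
            print(n,q,round(r["conf"],2),np.round(r["xy"]),len(p),np.round(np.percentile(p,[2,50,98],axis=0),3).tolist() if len(p) else '')
cv2.imwrite("pics/a.png",cv2.resize(ims[0],(800,600)));cv2.imwrite("pics/b.png",cv2.resize(ims[1],(800,600)))
print(current_clock())
E
```

```text
pics
scene recipe_stand 0.96 [230. 191.] 5718 [[0.455, -0.079, 0.009], [0.536, 0.107, 0.094], [0.641, 0.2, 0.193]]
scene board 0.73 [233. 177.] 3810 [[0.469, -0.066, 0.059], [0.552, 0.077, 0.12], [0.646, 0.196, 0.194]]
scene bar 0.56 [231. 182.] 3658 [[0.468, -0.06, 0.061], [0.552, 0.077, 0.122], [0.642, 0.196, 0.194]]
scene guide 0.72 [223. 227.] 746 [[0.453, 0.118, 0.002], [0.486, 0.186, 0.059], [0.555, 0.203, 0.139]]
scene egg_timer 0.84 [204. 249.] 586 [[0.465, 0.223, 0.002], [0.486, 0.26, 0.036], [0.543, 0.28, 0.057]]
scene mug 0.72 [215. 289.] 2413 [[0.329, 0.325, 0.006], [0.358, 0.372, 0.059], [0.406, 0.402, 0.091]]
scene pepper_jar 0.88 [281. 154.] 371 [[0.623, -0.352, 0.004], [0.636, -0.315, 0.061], [0.688, -0.306, 0.109]]
top recipe_stand 0.75 [241. 177.] 4964 [[0.459, -0.078, 0.014], [0.555, 0.06, 0.108], [0.654, 0.192, 0.195]]
top board 0.92 [242. 183.] 4112 [[0.471, -0.064, 0.019], [0.557, 0.059, 0.12], [0.652, 0.192, 0.195]]
top bar 0.68 [243. 182.] 3769 [[0.474, -0.064, 0.061], [0.554, 0.055, 0.12], [0.646, 0.187, 0.195]]
top guide 0.62 [202. 211.] 102 [[0.455, 0.175, 0.001], [0.478, 0.185, 0.064], [0.512, 0.197, 0.145]]
top egg_timer 0.55 [186. 202.] 301 [[0.467, 0.218, 0.001], [0.496, 0.245, 0.037], [0.526, 0.279, 0.059]]
top mug 0.97 [150. 240.] 678 [[0.332, 0.315, 0.003], [0.37, 0.371, 0.036], [0.411, 0.401, 0.094]]
top pepper_jar 0.51 [356. 155.] 235 [[0.622, -0.345, 0.016], [0.639, -0.319, 0.105], [0.662, -0.306, 0.112]]
0.9
```

View pics/a.png

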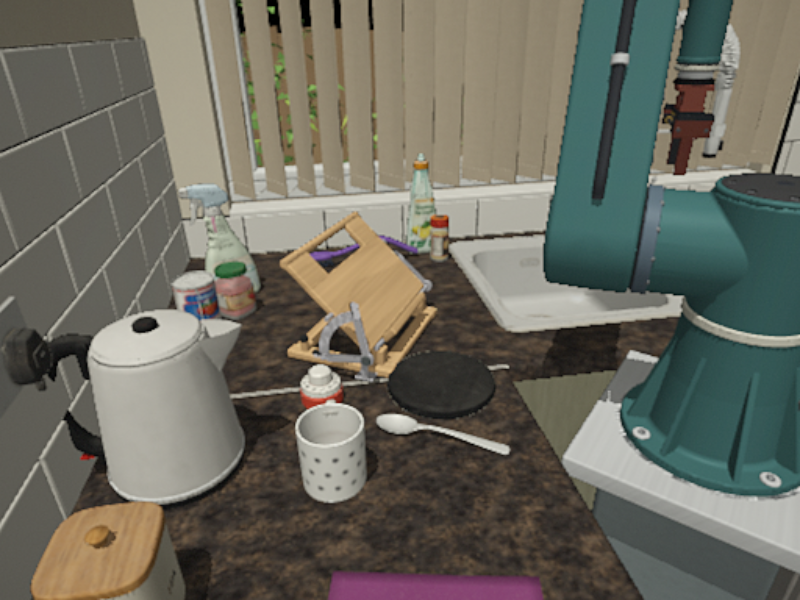

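View pics/b.png

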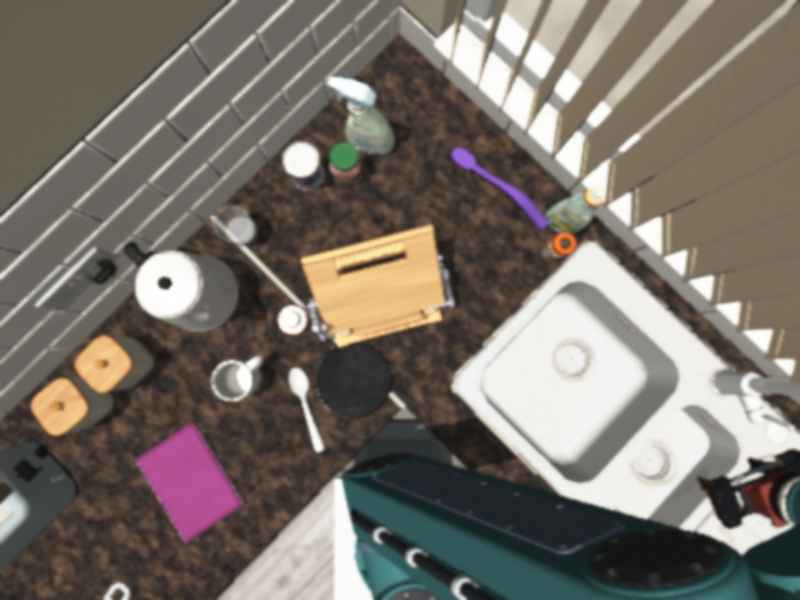

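The recipe stand is at about (240,310) in the scene picture and (375,285) in the top one. The slot and bar are at its far edge, around (370,258) in the top view, and the mug and timer are clear to the left. Next I'll fit the board geometry.

```bash
cat > fit.py <<'E'
from h import *
from scipy.optimize import least_squares
def fit(cams=("scene","top"),x0=(0.46,0.06,0.15,0.8)):
    """hinge x,y, yaw, tilt from board plane and outline"""
    out={}
    for n in cams:
        c=capture(n); W=cloud(c); r=silhouettes(n,"board")[0]
        p=W[cv2.erode(r["region"].astype(np.uint8),np.ones((3,3)))>0]; p=p[~np.isnan(p[:,0])]
        m=np.ones(len(p),bool)
        for thr in(.03,.01,.005,.004,.004):
            ctr=p[m].mean(0); nn=np.linalg.svd(p[m]-ctr,full_matrices=False)[2][2]; nn*=np.sign(nn[2]); m=abs((p-ctr)@nn)<thr
        tilt=np.arccos(nn[2]); yaw=np.arctan2(-nn[1],-nn[0])
        ex=np.array([np.cos(tilt)*np.cos(yaw),np.cos(tilt)*np.sin(yaw),np.sin(tilt)]); ey=np.array([-np.sin(yaw),np.cos(yaw),0])
        q=p[m]; a=q@ex; b=q@ey; 
        # point of upper face at height .05 + 6mm*cos => hinge line
        s0=(0.05+0.006*nn[2]-ctr[2])/ex[2]; h=ctr+s0*ex-.006*nn
        bl,bh=np.percentile(b,[.5,99.5]); h=h+ey*((bl+bh)/2-h@ey)
        print(n,"n",m.sum(),len(p),"tilt %.3f yaw %.3f"%(tilt,yaw),"hinge",h.round(4),"width %.3f"%(bh-bl),"x extent",np.round(np.percentile((q-h)@ex,[.5,99.5]),4))
        out[n]=(h,yaw,tilt)
        # free-edge extent from all silhouette points
        W2=W[r["region"]]; W2=W2[~np.isnan(W2[:,0])]; d=(W2-h); k=(abs(d@nn)<.012)&(abs(d@ey)<.12)
        print("  all xmax",np.percentile(d[k]@ex,[99,99.9]).round(4), "bar zone z",np.median((d@nn)[k&(d@ex>.19)]).round(4))
    return out
if __name__=="__main__":
    o=fit(); print(current_clock(),current_force(),current_finger_gap())
    for n,(h,y,t) in o.items(): print(n,"bar",h+.195*np.array([np.cos(t)*np.cos(y),np.cos(t)*np.sin(y),np.sin(t)]))
E
python3 fit.py
```

```text
scene n 2984 3162 tilt 0.772 yaw 0.246 hinge [0.4924 0.0475 0.05  ] width 0.250 x extent [0.0079 0.1986]
  all xmax [0.2018 0.204 ] bar zone z 0.0066
top n 3274 3563 tilt 0.768 yaw 0.246 hinge [0.4927 0.043  0.05  ] width 0.251 x extent [0.0071 0.2045]
  all xmax [0.2052 0.207 ] bar zone z 0.0057
1.1 [-0.30908832 -0.47156476 -0.33570303] 0.08792858390824353
scene bar [0.62801996 0.08152042 0.18595766]
top bar [0.62877042 0.07713425 0.18544104]
```

```bash
cat >> h.py <<'E'
from scipy.spatial.transform import Rotation as Rn
H=np.array([0.4925,0.045,0.05]); YAW=0.246; EX=np.array([np.cos(YAW),np.sin(YAW),0]); UP=np.array([0,0,1.]); DEP=.017
def quat(s=1):
    y=s*EX; z=-UP; return Rn.from_matrix(np.stack([np.cross(y,z),y,z],1)).as_quat()
def tcp(t,r=.195): return H+r*(np.cos(t)*EX+np.sin(t)*UP)-DEP*UP
E
python3 - <<'E'
from h import *
W=cloud(capture("top")).reshape(-1,3); W=np.vstack([W,cloud(capture("scene")).reshape(-1,3)])
r=np.hypot(W[:,0],W[:,1]); az=np.arctan2(W[:,1],W[:,0])
for a in np.arange(-1.5,.4,.15):
    k=(abs(az-a)<.075)&(r>.3)&(r<.95); print(round(a,2),k.sum(),[ (round(float(x),2),round(float(W[k&(abs(r-x)<.05),2].max()),2)) for x in (.4,.5,.6,.7,.8) if (k&(abs(r-x)<.05)).any()])
for s in(1,-1):
    for t in(0,.4,.77,1.2): q=inverse_kinematics(tcp(t),quat(s)); print(s,t,None if q is None else np.round(q,2))
    q=inverse_kinematics(tcp(.77)+.1*UP,quat(s));print(q)
E
```

```text
-1.5 1652 [(0.5, -0.06), (0.6, 0.01), (0.7, 0.01), (0.8, 0.01)]
-1.35 4386 [(0.4, 0.01), (0.5, 0.35), (0.6, 0.53), (0.7, 0.01), (0.8, 0.49)]
-1.2 10071 [(0.4, 0.01), (0.5, 0.35), (0.6, 0.54), (0.7, 0.35), (0.8, 0.52)]
-1.05 8089 [(0.4, 0.71), (0.5, 0.64), (0.6, 0.01), (0.7, 0.01), (0.8, 0.26)]
-0.9 10325 [(0.4, 0.01), (0.5, -0.14), (0.6, -0.14), (0.7, 0.01), (0.8, 0.55)]
-0.75 12885 [(0.4, -0.06), (0.5, -0.14), (0.6, -0.14), (0.7, 0.01), (0.8, 0.55)]
-0.6 16266 [(0.4, 0.87), (0.5, -0.13), (0.6, 0.02), (0.7, 0.01), (0.8, 0.61)]
-0.45 24344 [(0.4, 0.02), (0.5, 0.01), (0.6, 0.01), (0.7, 0.11), (0.8, 0.75)]
-0.3 12898 [(0.4, 0.01), (0.5, 0.01), (0.6, 0.01), (0.7, 0.01), (0.8, 0.07)]
-0.15 6607 [(0.4, 0.01), (0.5, 0.09), (0.6, 0.18), (0.7, 0.19), (0.8, 0.05)]
-0.0 7856 [(0.4, 0.01), (0.5, 0.11), (0.6, 0.2), (0.7, 0.2), (0.8, 0.01)]
0.15 10361 [(0.4, 0.03), (0.5, 0.12), (0.6, 0.2), (0.7, 0.02), (0.8, 0.11)]
0.3 17122 [(0.4, 0.03), (0.5, 0.15), (0.6, 0.2), (0.7, 0.02), (0.8, 0.11)]
1 0 [ 0.03  0.67  1.47 -0.    1.   -0.21]
1 0.4 [ 0.03  0.57  1.46 -0.    1.12 -0.22]
1 0.77 [ 0.02  0.46  1.5  -0.    1.19 -0.23]
1 1.2 [-0.01  0.32  1.6  -0.    1.23 -0.26]
[ 1.62061069e-02  3.71687310e-01  1.37362209e+00 -4.44089210e-16
  1.39628325e+00 -2.29793893e-01]
-1 0 [ 0.03  0.67  1.47 -0.    1.    2.93]
-1 0.4 [ 0.03  0.57  1.46 -0.    1.12  2.93]
-1 0.77 [ 0.02  0.46  1.5  -0.    1.19  2.91]
-1 1.2 [-0.01  0.32  1.6  -0.    1.23  2.88]
[ 1.62061069e-02  3.71687310e-01  1.37362209e+00 -4.44089210e-16
  1.39628325e+00  2.91179876e+00]
```

```bash
python3 - <<'E'
from h import *
p=np.array([.204,-.564,0]); p=p/np.linalg.norm(p)*.5; p[2]=.32
servo_line(p,rate=.3)
q=quat(); 
g=tcp(.77)-.001*EX
move_ptp(g+.09*UP,q); move_gripper(.05)
f0=current_force(); print(f0)
print("contact",servo_line(g,q,rate=.06,contact_N=4))
print(current_position()-g,current_force()-f0,current_clock())
c=capture("scene"); cv2.imwrite("pics/c.png",cv2.resize(c["image"][80:280,140:407],(800,600),interpolation=cv2.INTER_CUBIC))
E
```

```text
[ 0.27204542 -0.17355998 -0.92513908]
contact False
[ 3.17994703e-04 -4.35821078e-06  4.60691833e-04] [ 0.05705145 -0.01628541  1.33847697] 6.7583
```

View pics/c.png

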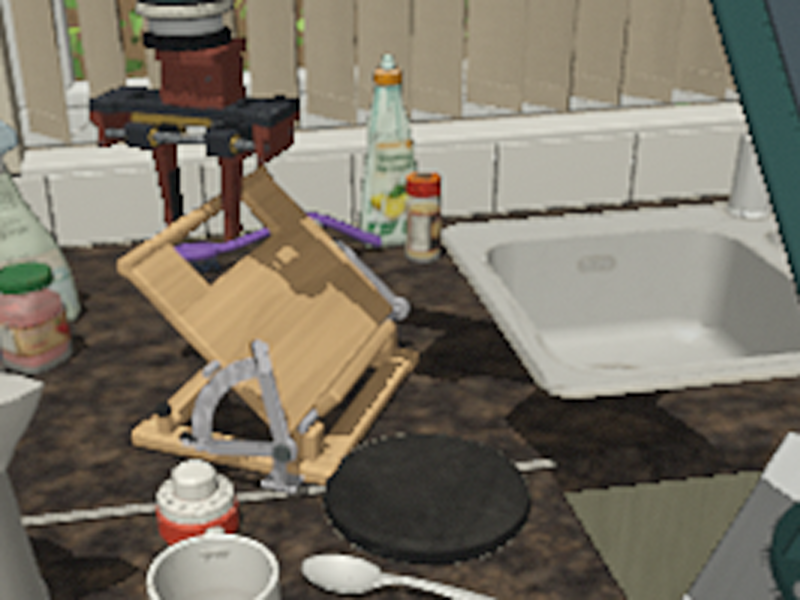

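The fingers straddle the bar: the right finger at (232,190) is in the slot and the left one at (172,200) is behind the bar. I'll grip and lift.

```bash
cat >> h.py <<'E'
def ftan(t,f): return float(f@(-np.sin(t)*EX+np.cos(t)*UP)), float(f@(np.cos(t)*EX+np.sin(t)*UP))
def arc(t0,t1,step=.05,rate=.05,limit=None):
    """follow the bar's circle; stop early if tangential force leaves limit=(lo,hi)"""
    n=max(1,int(np.ceil(abs(t1-t0)/step-1e-6)))
    for t in np.linspace(t0,t1,n+1)[1:]:
        servo_line(tcp(t),rate=rate); a,b=ftan(t,current_force())
        print("t %.3f Ft %.1f Fr %.1f clk %.1f"%(t,a,b,current_clock()))
        if limit and not limit[0]<a<limit[1]: print("limit"); break
    return t
E
python3 - <<'E'
from h import *
print(ftan(.77,current_force()))
move_gripper(0.0); print(current_finger_gap(),current_grip_force(),ftan(.77,current_force()),current_position()-tcp(.77),current_clock())
t=arc(.77,1.04,.045,.05,(-18,18))
t=arc(t,1.10,.02,.03,(-18,18))
E
```

```text
(0.14094285632167058, 0.09165211030604936)
0.01455665579085789 30.002042055130005 (-2.7103051251344557, 4.899729882835801) [0.00095266 0.00019217 0.00084441] 7.45
t 0.815 Ft -4.9 Fr 2.1 clk 7.8
t 0.860 Ft -5.2 Fr 2.8 clk 8.1
t 0.905 Ft 4.9 Fr 7.7 clk 8.4
t 0.950 Ft -4.8 Fr 4.9 clk 8.7
t 0.995 Ft -5.0 Fr 5.2 clk 9.1
t 1.040 Ft -4.4 Fr 6.1 clk 9.4
t 1.060 Ft -3.0 Fr 6.7 clk 9.7
t 1.080 Ft -2.8 Fr 6.8 clk 9.9
t 1.100 Ft -3.6 Fr 7.5 clk 10.2
```

```bash
python3 - <<'E'
from h import *
t=arc(1.10,1.19,.0125,.03,(-20,20))
E
```

```text
t 1.111 Ft -2.6 Fr 7.6 clk 10.5
t 1.123 Ft -2.7 Fr 7.9 clk 10.7
t 1.134 Ft -3.3 Fr 7.9 clk 11.0
t 1.145 Ft -4.4 Fr 8.6 clk 11.2
t 1.156 Ft -3.8 Fr 8.9 clk 11.5
t 1.167 Ft -2.1 Fr 9.0 clk 11.7
t 1.179 Ft -3.1 Fr 9.4 clk 12.0
t 1.190 Ft -2.9 Fr 9.8 clk 12.2
```

```bash
python3 - <<'E'
from fit import *
fit()
c=capture("scene"); cv2.imwrite("pics/d.png",cv2.resize(c["image"][110:260,160:360],(800,600),interpolation=cv2.INTER_CUBIC))
c=capture("top"); s=spot_in("top","pawl"); print(s[:2],spot_in("scene","pawl")[:2]); cv2.imwrite("pics/e.png",cv2.resize(c["image"][120:240,200:360],(800,600),interpolation=cv2.INTER_CUBIC))
print(current_clock())
E
```

```text
Traceback (most recent call last):
  File "fit.py", line 7, in fit
    c=capture(n); W=cloud(c); r=silhouettes(n,"board")[0]
                                ~~~~~~~~~~~~~~~~~~~~~~^^^
IndexError: list index out of range
```

```bash
cat >> h.py <<'E'
EY=np.array([-EX[1],EX[0],0])
def tilt_cam(guess,cams=("scene","top")):
    for n in cams:
        c=capture(n); P=cloud(c).reshape(-1,3)-H; P=P[~np.isnan(P[:,0])]
        u=P@EX; v=P[:,2]; w=P@EY; t=guess
        for thr in(.02,.01,.005,.005):
            a=u*np.cos(t)+v*np.sin(t); b=-u*np.sin(t)+v*np.cos(t)
            k=(a>.035)&(a<.135)&(abs(w)<.115)&(abs(b-.006)<thr)
            if k.sum()<30: break
            d=np.polyfit(a[k],b[k],1); t=t+np.arctan(d[0])
        print("cam",n,k.sum(),"tilt %.3f off %.4f"%(t,np.median(b[k]) if k.any() else 9))
        yield n,c
E
python3 - <<'E'
from h import *
C=dict(tilt_cam(1.19))
for n in C: print(n,spot_in(n,"pawl")[:2])
a=C["scene"]["image"][110:260,160:360]; b=C["top"]["image"][110:260,160:360]
cv2.imwrite("pics/d.png",cv2.resize(np.hstack([a,b]),(800,300),interpolation=cv2.INTER_CUBIC))
print(current_clock(),current_position()-tcp(1.19))
E
```

```text
cam scene 1616 tilt 1.180 off 0.0050
cam top 592 tilt 1.180 off 0.0054
scene []
top []
12.5333 [0.00334883 0.00066929 0.00211607]
```

View pics/d.png

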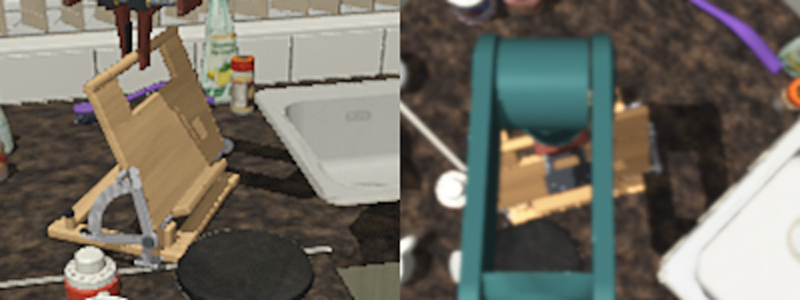

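```bash
python3 - <<'E'
from h import *
t=arc(1.19,1.23,.01,.03,(-16,16))
C=dict(tilt_cam(1.21,("scene",)))
# downwards slowly through the fifth notch's region
t=arc(t,1.06,.035,.05,(-15,15))
t=arc(t,.86,.025,.04,(-15,8))
C=dict(tilt_cam(.86,("scene",)))
E
```

```text
t 1.200 Ft -2.7 Fr 9.8 clk 12.8
t 1.210 Ft -3.1 Fr 9.2 clk 13.0
t 1.220 Ft -2.7 Fr 9.8 clk 13.3
t 1.230 Ft -3.1 Fr 9.5 clk 13.5
cam scene 1585 tilt 1.222 off 0.0048
t 1.196 Ft -2.0 Fr 11.7 clk 13.9
t 1.162 Ft -1.2 Fr 11.0 clk 14.2
t 1.128 Ft -1.6 Fr 10.1 clk 14.4
t 1.094 Ft -2.1 Fr 9.6 clk 14.7
t 1.060 Ft -2.2 Fr 8.8 clk 15.0
t 1.035 Ft -2.4 Fr 7.1 clk 15.3
t 1.010 Ft -1.7 Fr 7.7 clk 15.6
t 0.985 Ft -2.3 Fr 7.0 clk 15.8
t 0.960 Ft -2.6 Fr 6.7 clk 16.1
t 0.935 Ft -1.7 Fr 6.5 clk 16.4
t 0.910 Ft -1.8 Fr 7.4 clk 16.6
t 0.885 Ft -2.0 Fr 6.1 clk 16.9
t 0.860 Ft -0.7 Fr 7.2 clk 17.2
cam scene 1681 tilt 0.861 off 0.0056
```

```bash
sed -i 's/^H=.*EX=\(.*\); UP/EX=\1; H=np.array([0.4925,0.045,0.05])+.0015*EX; UP/; ' h.py; sed -n 10,11p h.py; python3 - <<'E'
from h import *
t=arc(.86,.36,.05,.055,(-15,7))
C=dict(tilt_cam(t,("scene",)))
E
```

```text
def quat(s=1):
    y=s*EX; z=-UP; return Rn.from_matrix(np.stack([np.cross(y,z),y,z],1)).as_quat()Traceback (most recent call last):
  File "<stdin>", line 1, in <module>
  File "h.py", line 9, in <module>
    EX=np.array([np.cos(YAW),np.sin(YAW),0]); H=np.array([0.4925,0.045,0.05])+.0015*EX; UP=np.array([0,0,1.]); DEP=.017
                        ^^^
NameError: name 'YAW' is not defined
```

```bash
sed -i 's/^EX=/YAW=.246; EX=/' h.py; python3 - <<'E'
from h import *
t=arc(.86,.36,.05,.055,(-15,7))
C=dict(tilt_cam(t,("scene",)))
E
```

```text
t 0.810 Ft -2.8 Fr 5.2 clk 17.6
t 0.760 Ft -2.8 Fr 4.6 clk 17.9
t 0.710 Ft -3.4 Fr 3.5 clk 18.2
t 0.660 Ft -2.5 Fr 2.1 clk 18.6
t 0.610 Ft -2.5 Fr 0.4 clk 18.9
t 0.560 Ft -1.7 Fr -1.2 clk 19.2
t 0.510 Ft -2.6 Fr -1.8 clk 19.6
t 0.460 Ft -3.4 Fr -1.6 clk 19.9
t 0.410 Ft -2.8 Fr -0.5 clk 20.2
t 0.360 Ft -3.9 Fr -1.1 clk 20.5
cam scene 1457 tilt 0.357 off 0.0073
```

```bash
python3 - <<'E'
from h import *
t=arc(.36,.06,.03,.04,(-15,11))
C=dict(tilt_cam(t,("scene",)))
if t<.061: t=arc(t,.02,.01,.03,(-15,5)); C=dict(tilt_cam(t,("scene",)))
print(current_position()-tcp(t))
E
```

```text
t 0.330 Ft -3.8 Fr 0.3 clk 20.9
t 0.300 Ft -2.6 Fr 0.5 clk 21.2
t 0.270 Ft -2.7 Fr 1.4 clk 21.5
t 0.240 Ft -2.5 Fr 1.6 clk 21.8
t 0.210 Ft -3.3 Fr 1.7 clk 22.1
t 0.180 Ft -2.9 Fr 1.7 clk 22.4
t 0.150 Ft -3.8 Fr 1.0 clk 22.7
t 0.120 Ft -3.7 Fr 2.2 clk 23.0
t 0.090 Ft -4.4 Fr 2.2 clk 23.3
t 0.060 Ft -6.0 Fr 2.7 clk 23.6
cam scene 1139 tilt 0.055 off 0.0074
t 0.050 Ft -3.5 Fr 3.6 clk 23.9
t 0.040 Ft -4.6 Fr 3.5 clk 24.1
t 0.030 Ft -4.7 Fr 2.5 clk 24.4
t 0.020 Ft -4.8 Fr 2.3 clk 24.6
cam scene 1093 tilt 0.014 off 0.0075
[ 9.34587382e-05  2.91858759e-05 -6.95555534e-04]
```

```bash
python3 - <<'E'
from h import *
t=arc(.02,-.025,.005,.02,(-15,0))
C=dict(tilt_cam(t,("scene",)))
E
```

```text
t 0.015 Ft -5.6 Fr 3.5 clk 24.9
t 0.010 Ft -3.8 Fr 3.5 clk 25.2
t 0.005 Ft -3.8 Fr 3.1 clk 25.4
t 0.000 Ft -0.6 Fr 2.6 clk 25.7
t -0.005 Ft 3.4 Fr 1.2 clk 25.9
limit
cam scene 1066 tilt -0.004 off 0.0075
```

```bash
python3 - <<'E'
from h import *
t=arc(-.005,.12,.05,.05,(-20,20))
t=arc(t,.525,.02,.045,(-20,20))
C=dict(tilt_cam(t,("scene",)))
E
```

```text
t 0.037 Ft -5.7 Fr 3.5 clk 26.3
t 0.078 Ft -5.5 Fr 3.5 clk 26.6
t 0.120 Ft -5.2 Fr 2.3 clk 26.9
t 0.139 Ft -6.2 Fr 2.9 clk 27.1
t 0.159 Ft -6.4 Fr 2.9 clk 27.4
t 0.178 Ft 2.0 Fr 1.2 clk 27.6
t 0.197 Ft -0.9 Fr 3.3 clk 27.9
t 0.216 Ft -5.0 Fr 4.9 clk 28.1
t 0.236 Ft -6.6 Fr 3.9 clk 28.4
t 0.255 Ft -5.7 Fr 3.3 clk 28.6
t 0.274 Ft -6.1 Fr 4.7 clk 28.9
t 0.294 Ft -6.1 Fr 4.7 clk 29.1
t 0.313 Ft -6.6 Fr 5.2 clk 29.4
t 0.332 Ft -5.5 Fr 4.6 clk 29.6
t 0.351 Ft -5.8 Fr 4.3 clk 29.9
t 0.371 Ft -6.1 Fr 4.4 clk 30.1
t 0.390 Ft -5.1 Fr 5.3 clk 30.4
t 0.409 Ft 0.5 Fr 4.5 clk 30.6
t 0.429 Ft -4.7 Fr 4.9 clk 30.9
t 0.448 Ft -5.7 Fr 4.3 clk 31.1
t 0.467 Ft -6.8 Fr 6.4 clk 31.4
t 0.486 Ft -6.3 Fr 5.0 clk 31.6
t 0.506 Ft -5.9 Fr 6.1 clk 31.9
t 0.525 Ft -4.8 Fr 5.3 clk 32.1
cam scene 1568 tilt 0.504 off 0.0071
```

The pawl clicked at about 0.18 and 0.41, so it has reset and the board is above the second notch. I'll lower it into the notch.

```bash
python3 - <<'E'
from h import *
t=arc(.525,.48,.015,.03,(-15,4))
t=arc(t,.38,.006,.02,(-15,1.0))
C=dict(tilt_cam(t,("scene",)))
E
```

```text
t 0.510 Ft -6.8 Fr 6.3 clk 32.5
t 0.495 Ft -5.1 Fr 6.0 clk 32.7
t 0.480 Ft -5.1 Fr 6.0 clk 33.0
t 0.474 Ft -5.3 Fr 5.7 clk 33.2
t 0.468 Ft -4.7 Fr 7.0 clk 33.5
t 0.462 Ft -4.8 Fr 6.8 clk 33.7
t 0.456 Ft -5.2 Fr 5.6 clk 34.0
t 0.451 Ft -4.0 Fr 6.9 clk 34.2
t 0.445 Ft -4.6 Fr 5.5 clk 34.5
t 0.439 Ft -4.6 Fr 5.4 clk 34.7
t 0.433 Ft -3.9 Fr 6.4 clk 35.0
t 0.427 Ft -2.6 Fr 5.9 clk 35.2
t 0.421 Ft -1.0 Fr 5.4 clk 35.5
t 0.415 Ft 0.3 Fr 5.6 clk 35.7
t 0.409 Ft 2.9 Fr 6.7 clk 36.0
limit
cam scene 1494 tilt 0.397 off 0.0071
```

```bash
python3 - <<'E'
from h import *
move_gripper(.045); print(current_force(),current_clock())
p=np.array(current_position()); print(servo_line(p+.06*UP,rate=.05,contact_N=6)); 
servo_line(p+.17*UP,rate=.15)
C=dict(tilt_cam(.41))
print(current_force(),current_clock())
cv2.imwrite("pics/f.png",cv2.resize(C["scene"]["image"][100:310,140:420],(800,600),interpolation=cv2.INTER_CUBIC))
E
```

```text
[-0.62607401 -0.46230171  0.60574936] 36.65
False
cam scene 1496 tilt 0.399 off 0.0072
cam top 1252 tilt 0.402 off 0.0067
[0.29452804 0.52220759 0.27196872] 38.9833
```

View pics/f.png

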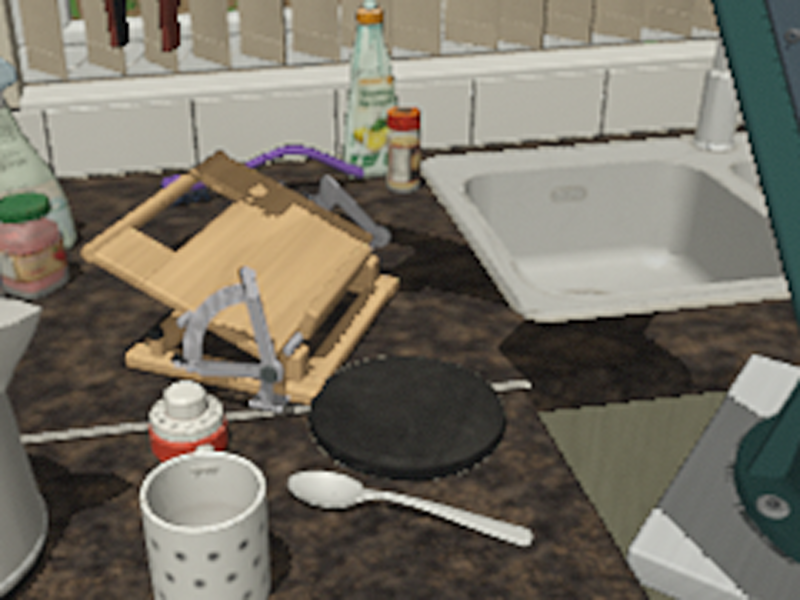

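The board rests at a tilt of about 0.40, in the second notch, with the bar at (140,215). The gripper is clear above it, and the mug, timer and jar haven't moved.

```bash
python3 -c "
from bench import *
print(close_job())"
```

```text
the job is handed in; nothing more can be done
None
```

The job is handed in: I lifted the board past the top notch until the pawl let go, lowered it flat so the pawl reset, then raised it and left it in the second notch (tilt about 0.40), released at about 39 s with nothing else moved.

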